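# Index the board clamp over the preheating plate

### The arm

A 7-joint arm with a two-finger parallel gripper is mounted at the origin on the work surface. World frame = base frame: x ahead of the robot, y to its left, z up, the work surface at z = 0. Lengths are in m, angles in rad, forces in N, time in s.
With the tool pointing down it reaches from about 0.425 to 0.875 m from the base axis. Payload 4.7 kg.
Tool frame: the origin (TCP) lies midway between the tips of the shut fingers; the grasp point (between the pads) lies 19 mm behind it; x points along the fingers, z is the direction in which the jaws open and shut, and the axes are right-handed (so a half turn about x gives the same grasp; the last joint's range is limited). The gripper opens to 87 mm and grips with 3 to 60 N. Pads are 19 mm wide; open, the fingers measure 117 mm over their backs; the gripper's body (75 mm by 190 mm) begins 51 mm behind the grasp point.
Start: joints at [1.21, 0.321, -0.07, 1.45, 0.023, 1.371, -0.057], TCP at [0.238, -0.605, 0.223] pointing down, gripper open.
Joint ranges: [-2.86, 2.86], [-0.3, 2.09], [-1.38, 1.24], [0.06, 2.45], [-1.56, 4.7], [0.09, 2.05], [-2.69, 2.69]. Speed limits (rad/s): [2.57, 2.57, 3.14, 3.14, 3.14, 3.14, 3.14].

### API

Orientations are given as a rotation vector (axis times angle).
In Python, from bench import ctrl gives the robot as it stands.
- The arm moves only by the shell command python3 -m pendant 'ROWS' [OPENING] [FORCE]. ROWS is JSON, a list of rows, each an object with "travel": the shift along the tool's x, y, z in m, a list of three; "twist": the turn about the tool's x in rad. In form: [{"travel": [x, y, z], "twist": twist}, ...]. A call has 1 to 10 rows; each row is the pose to reach, as a shift and turn from the pose measured when the call began, along the tool's axes at that moment; what a row does not reach only later rows make up. A row lasts 1/8 s, in which the tool goes at most 62.5 mm and 10.7 degrees, less where a joint would pass 70% of its speed; a pose out of reach is approached as far as the arm can. A call with a gripper value outside its range is refused whole. OPENING is the opening, from -1 (shut) to 1 (fully open), so that 0 is half open, set as the call begins (- or left out, the last holds). The fingers move at their own pace and stop on an object; FORCE is the grip in N (left out, the last holds). Time passes only in rows, so rows that repeat a pose let the fingers close. It gives the time, the measured TCP pose, the force and the opening at its end, in the units of the state.
- ctrl.get_state(): the state, without advancing time (a new reading comes with each control period).
- ctrl.get_image(name): name is "scene" or "top" or "wrist"; returns the picture (400x640x3 uint8, red, green, blue); there is no depth.
- ctrl.camera_model(name): a dict with "K" (3x3 intrinsics, pixels), "distortion" ([k1, k2, p1, p2, k3] as OpenCV has them; the pictures are not rectified), "rvec" (rotation vector, rad) and "tvec" (3), from world to camera coordinates, as OpenCV has them; the wrist camera has in their place "T_tool_cam" (4x4, takes a point from camera to tool coordinates, whose origin is the TCP and whose axes are the tool frame's). Camera axes: x right, y down, z forward; pixel columns grow to the right and rows downward; lengths in m; the calibration is good to about 2 mm. A picture is of the moment at which its call begins: read the wrist's pose just before it. camera_model takes no time and is no camera call.
- ctrl.close_job(): hands the job in, once; it reports no verdict.
The state is a dict: "time": time; "joint_positions": joint angles; "qd": joint speeds; "joint_torque": joint torques, N m; "position": TCP position; "tool_rot": TCP orientation; "ft_force": force on the tool from outside, world axes, zero at the start; "torque": the same for the moment, N m; "grip_width": opening from 0.0 (shut) to 1.0 (fully open).
Only numpy, scipy, OpenCV 4.12 (cv2) and the standard library are available. Lean on these libraries where they do the work, as an engineer would, in place of code of your own. Each camera call takes 0.05 s, during which the arm holds its last target.

### The job

The swing arm with the clamped circuit board is pinned in the middle hole of its index stand. Hook a fingertip through the pull ring on the arm, lift the spring pin clear, swing the arm exactly one hole, to the side that brings the board over the preheating plate rather than over the parts tray, and let the pin drop fully home in that hole. Be gentle with the ring, do not force the arm while the pin is down, and leave the plate, the tray, the mug, the mouse and the bottle where they stand.

Things in the scene. Friction and masses are not known exactly. Their poses are not given: they have to be found in the camera images.
- stand: Fixed index stand, origin on the table under the arm's vertical pivot, z up, turned a little. Dark foot 110 mm across; on its own +x side (away from the robot) an aluminium sector plate, radius 128 to 172 mm, top 30 mm above the table, 70 degrees either side of +x, with five 10 mm holes on a 150 mm radius at -60, -30, 0, 30 and 60 degrees.
- swing_arm (a joint): Arm's angle on the stand, rad: 0 = pinned in the middle hole (start), arm along the stand's +x; positive = counter-clockwise from above (ring and board go to the stand's +y). Next holes at +0.524 and -0.524, outer ones at +-1.047, stops at +-1.10. Light friction, about 0.8 N at the ring: it stays where it is left.
- index_pin (a joint): Lift of the spring pin, m: 0 = fully home (10 mm deep in a hole), about 0.010 = tip on top of the plate between holes, 0.018 = upper stop. Spring pushes down with 5 N when home, 8 N at the stop; the pin drops by itself when let go. Round-nosed, 8 mm thick, upright, 150 mm from the pivot; it slips into a hole from up to about 3 mm to either side.
- pull_ring: Ring of 6 mm wire, rigid on the pin; moves with pin and arm. Origin = centre of its opening, 162 mm from the pivot, 90 mm above the table when the pin is home. Opening 50 mm wide, 40 mm high (36 mm wide at the top and bottom bars). Own y runs along the bars; own z from bottom to top bar, leaning 30 degrees away from the pivot; own x through it, outward from the pivot and 30 degrees down.
- ring_top (a point): Middle of the ring's top bar (wire centre), 23 mm along the ring's own z from its origin; 110 mm above the table when the pin is home. A finger sloping down and outward from the pivot at about 45 degrees passes under this bar and over the arm below; rising straight up it carries the bar and the pin.
- pivot (a point): On the pivot axis, at the top of the dark arm bar, 44 mm above the table; turns with the arm. The bar, 30 mm wide, runs outward from here to the board clamp; the hub and its cap on the pivot rise to 58 mm; round the pin the bar carries a 22 mm bush with its top 60 mm above the table.
- board (a point): Centre of the circuit board's top, 240 mm from the pivot, 52 mm above the table. The board sits in a metal clamp on the arm's outer end, about 76 x 80 mm, from 36 to 54 mm above the table, and swings with the arm; the clamp passes clear above the plate and the tray.
- heater: Preheating plate: flat square dark box 84 x 84 x 20 mm with a bright metal top, loose; origin at the centre of its underside. Stands under the board's path, about one hole to the left or one hole to the right of the board's starting place.
- tray: Open grey parts tray with six compartments, 86 x 76 x 20 mm, loose; origin at the centre of its underside. Stands one hole to the side opposite to the preheating plate.
- mug: Mug, 80 mm across, 88 mm high, loose; origin at the centre of its underside.
- mouse: Computer mouse, about 100 x 60 x 34 mm, loose; origin at its underside.
- flux_bottle: Small bottle, 40 mm across, 105 mm high, loose; origin at the centre of its underside.
Mind the look-alikes: they are no part of the job. What is shaped like the heater but blue or green is not meant.

How it is judged:
On the way, in this order (a step that is already met when the one before it is completed fails the run):
1. a finger in the ring lifts the pin clear of the plate while the arm is still at the middle hole (value of joint index_pin above 0.0095 m and contact force between the fingers and pull_ring above 1 N and value of joint swing_arm between -0.1 and 0.1 rad), for 0.05 s.
2. the arm stands at the next hole towards the preheating plate with the pin home (horizontal distance between board and heater below 0.03 m and value of joint index_pin below 0.002 m), for 0.2 s.
At the end, for the whole second after the job is handed in: The pin is home (within 2 mm) in the hole next to the middle one on the preheating plate's side, the board's centre is within 30 mm of the plate's centre seen from above, the arm is at rest, and plate and tray (15 mm), mug, mouse and bottle (20 mm) are where they stood (all of step 2 and (value of joint swing_arm between 0.49 and 0.56 rad or value of joint swing_arm between -0.56 and -0.49 rad) and velocity of joint swing_arm between -0.05 and 0.05 rad/s and distance of each of heater, tray from where it was at the start of the episode below 0.015 m and distance of each of mug, mouse, flux_bottle from where it was at the start of the episode below 0.02 m); the robot touches nothing.
It fails at once if the arm is swung well past the next hole (value of joint swing_arm above 0.8 rad or value of joint swing_arm below -0.8 rad).
It fails at once if the arm is forced with the pin down (value of joint index_pin below 0.005 m and (value of joint swing_arm between 0.07 and 0.45 rad or value of joint swing_arm between -0.45 and -0.07 rad)).
It fails at once if the ring is squeezed or wrenched with more than 40 N (contact force between the fingers and pull_ring above 40 N).
It fails at once if the preheating plate or the tray is lifted or shoved (distance of any of heater, tray from where it was at the start of the episode above 0.03 m).
It fails at once if a bystander is lifted, tipped or shoved (distance of any of mug, mouse, flux_bottle from where it was at the start of the episode above 0.03 m or angle between any of mug, flux_bottle's own z axis and vertical above 0.5 rad).
It also fails if it takes over 45 s, if anything falls off the work surface, if the arm or the gripper's body presses on something with over 40 N, if the wrist force passes 120 N, or if a joint passes its speed limit or range.

## Working session

There is one attempt and no reset: what is moved stays moved. The work goes in short steps, Python scripts to look and compute and a shell command to move; the robot and the scene stay as the last step left them, time stands still between calls to the robot, and variables do not carry over. Pictures are saved under pics/ and viewed, and the job is handed in when it is done.

```bash
ls; mkdir -p pics; cat > h.py <<'E'
import numpy as np, cv2
from bench import ctrl
def save(name,fn):
    im=ctrl.get_image(name); cv2.imwrite('pics/'+fn,im[:,:,::-1]); return im
E
python3 - <<'E'
from h import *
s=ctrl.get_state(); print(s)
for n in("scene","top","wrist"): save(n,n+'0.png'); print(n,ctrl.camera_model(n))
E
```

```text
pics
{'time': 0.0, 'joint_positions': array([ 1.21011396,  0.321828  , -0.070119  ,  1.45169405,  0.02257884,
        1.37077904, -0.0569088 ]), 'qd': array([ 0.00087286,  0.00205576,  0.00129145,  0.00208148, -0.00166086,
        0.00221271, -0.0003201 ]), 'joint_torque': array([ 5.74469232e-04, -4.91284740e+01, -4.03621383e-01, -3.12527883e+01,
       -6.39656698e-02,  4.37753170e-02,  1.75606178e-04]), 'position': array([ 0.23772161, -0.60436988,  0.22144896]), 'tool_rot': array([ 0.92987419,  1.36519525, -0.92818176]), 'ft_force': array([-0.5218097 , -0.63172499, -0.70133316]), 'torque': array([-0.06063079, -0.00307982,  0.00814859]), 'grip_width': 0.9986569630224624}
scene {'K': array([[446.73583851,   0.        , 317.09425747],
       [  0.        , 446.73583851, 202.54156606],
       [  0.        ,   0.        ,   1.        ]]), 'distortion': array([0.00728832, 0.        , 0.        , 0.        , 0.        ]), 'rvec': array([ 0.86074798,  2.37844978, -1.21188272]), 'tvec': array([ 0.42422146, -0.13754138,  1.58271171])}
top {'K': array([[438.68601777,   0.        , 321.3170266
[... 218 characters left out ...]
425 , -2.18461939,  0.13364872]), 'tvec': array([-0.0046495 ,  0.5681674 ,  1.49274086])}
wrist {'K': array([[285.40351903,   0.        , 314.80932759],
       [  0.        , 285.40351903, 198.83145071],
       [  0.        ,   0.        ,   1.        ]]), 'distortion': array([-0.04533522,  0.        ,  0.        ,  0.        ,  0.        ]), 'T_tool_cam': array([[ 4.47510866e-04, -2.70638195e-01,  9.62681031e-01,
        -1.62066523e-01],
       [-1.17828564e-03, -9.62680602e-01, -2.70637527e-01,
         7.39632091e-02],
       [ 9.99999206e-01, -1.01320000e-03, -7.49699128e-04,
         3.60136484e-04],
       [ 0.00000000e+00,  0.00000000e+00,  0.00000000e+00,
         1.00000000e+00]])}
```

View pics/scene0.png

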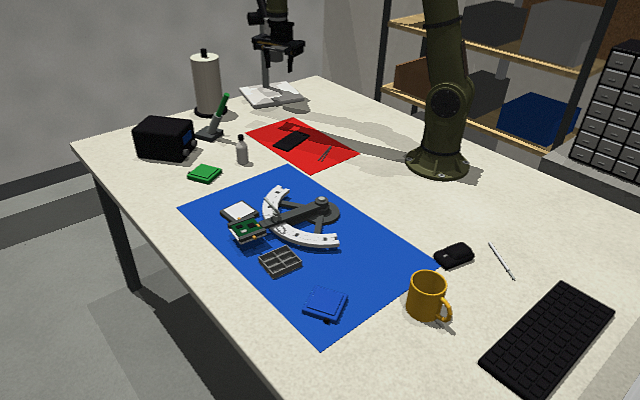

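View pics/top0.png

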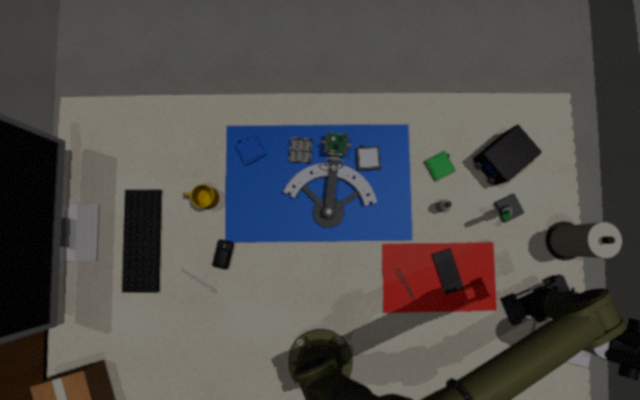

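View pics/wrist0.png

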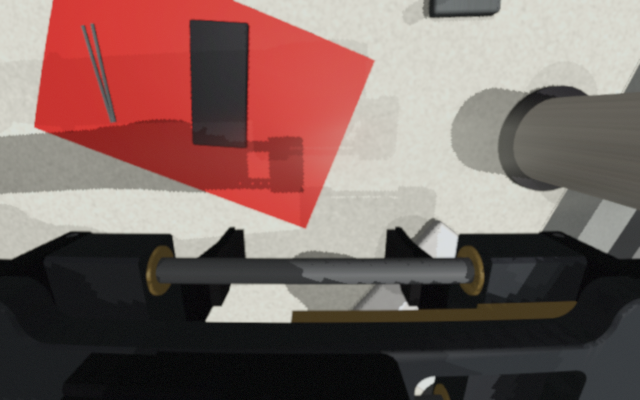

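The scene view shows the arm with the board at about (245,232), the bright-topped heater at (240,212) and the tray at (280,262). In the top view the pivot is near (327,211), the board near (336,144), the heater at (368,158) and the tray at (300,150). The wrist camera sees none of them yet. I'll enlarge the crops and work out rough positions.

```bash
cat >> h.py <<'E'
def cam(n):
    m=ctrl.camera_model(n); 
    if 'rvec' in m:
        R=cv2.Rodrigues(m['rvec'])[0]; t=m['tvec']
    else:
        s=ctrl.get_state(); Rt=cv2.Rodrigues(s['tool_rot'])[0]; T=m['T_tool_cam']
        Rc=Rt@T[:3,:3]; p=Rt@T[:3,3]+s['position']; R=Rc.T; t=-R@p
    return m['K'],m['distortion'],R,t
def ray(c,uv):
    K,d,R,t=c; x=cv2.undistortPoints(np.array([[uv]],float),K,d)[0,0]
    o=-R.T@t; v=R.T@np.array([x[0],x[1],1]); return o,v/np.linalg.norm(v)
def atz(c,uv,z):
    o,v=ray(c,uv); return o+v*(z-o[2])/v[2]
def tri(rs):
    A=0;b=0
    for o,v in rs: P=np.eye(3)-np.outer(v,v); A=A+P;b=b+P@o
    x=np.linalg.solve(A,b); return x,[np.linalg.norm((np.eye(3)-np.outer(v,v))@(x-o)) for o,v in rs]
def proj(c,P):
    K,d,R,t=c; return cv2.projectPoints(np.array(P,float).reshape(-1,3),cv2.Rodrigues(R)[0],t,K,d)[0].reshape(-1,2)
E
python3 - <<'E'
from h import *
a=cv2.imread('pics/top0.png')[115:240,220:420]; cv2.imwrite('pics/top0c.png',cv2.resize(a,None,fx=4,fy=4,interpolation=3))
a=cv2.imread('pics/scene0.png')[165:315,200:360]; cv2.imwrite('pics/scene0c.png',cv2.resize(a,None,fx=4,fy=4,interpolation=3))
s=ctrl.get_state();print(cv2.Rodrigues(s['tool_rot'])[0].round(4))
c=cam('top')
for n,uv,z in (('hub',(327,211),.058),('board',(336,144),.052),('heater',(368,158),.02),('tray',(300,150),.02)): print(n,atz(c,uv,z).round(4))
E
```

```text
[[-6.000e-04  9.306e-01  3.661e-01]
 [ 1.300e-03  3.661e-01 -9.306e-01]
 [-1.000e+00 -1.000e-04 -1.500e-03]]
hub [ 0.5124 -0.0298  0.058 ]
board [ 0.7458 -0.0645  0.052 ]
heater [ 0.7015 -0.1787  0.02  ]
tray [0.7327 0.0617 0.02  ]
```

View pics/top0c.png

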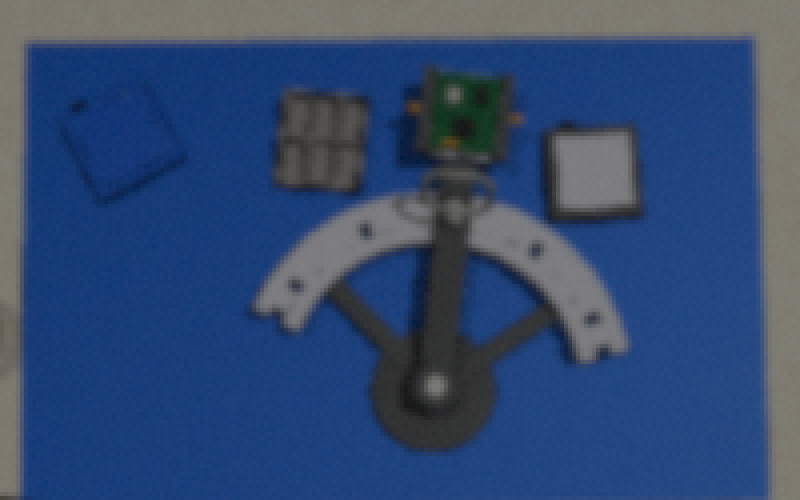

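View pics/scene0c.png

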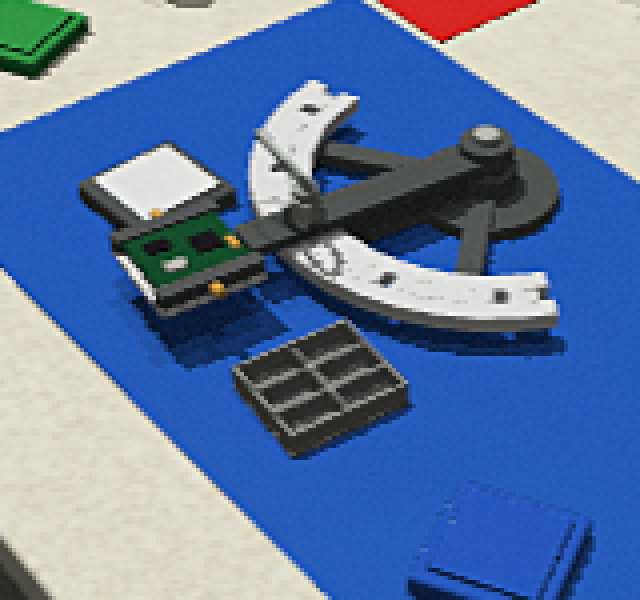

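```bash
python3 - <<'E'
from h import *
from scipy.optimize import least_squares
ct,cs=cam('top'),cam('scene')
f=lambda x,y,o:(x/4-.375+o[0],y/4-.375+o[1])
T=(220,115);S=(200,165)
top={60:(295,286),30:(366,230),-30:(536,249),-60:(593,318)}
sc={30:(388,279),60:(500,296),-60:(311,108)}
def P(p,a,r=.15,z=.03): a=np.radians(a)+p[2]; return [p[0]+r*np.cos(a),p[1]+r*np.sin(a),z]
def res(p,which='both'):
    r=[]
    if which!='s':
        for a,uv in top.items(): r+=list(proj(ct,P(p,a))[0]-f(*uv,T))
        r+=list(proj(ct,[p[0],p[1],.058])[0]-f(434,386,T))
        r+=list(proj(ct,P(p,0,.24,.052))[0]-f(467,115,T))
    if which!='t':
        for a,uv in sc.items(): r+=list(proj(cs,P(p,a))[0]-f(*uv,S))
    return np.array(r)
for w in('both','t','s'):
    q=least_squares(res,[.51,-.03,-.15],args=(w,)); print(w,q.x.round(4),res(q.x,w).round(1))
p=least_squares(res,[.51,-.03,-.15]).x
for n,x in (('pivot',P(p,0,0,.044)),('ringtop',P(p,0,.1735,.11)),('ringtop-30',P(p,-30,.1735,.11)),('board-30',P(p,-30,.24,.052)),('board+30',P(p,30,.24,.052))): print(n,np.round(x,4),proj(ct,x)[0].round(1),proj(cs,x)[0].round(1))
hs=f(160,175,S); ht=f(595,170,T)
print('heater tri',tri([ray(ct,ht),ray(cs,hs)]))
print('board tri',tri([ray(ct,f(467,115,T)),ray(cs,f(185,250,S))]))
print('hub tri',tri([ray(ct,f(434,386,T)),ray(cs,f(486,132,S))]))
E
```

```text
both [ 0.5126 -0.0345 -0.1279] [ 0.2 -0.3 -0.1  0.1  0.   0.3 -0.2  0.4  0.3 -0.2 -0.2 -0.7 -0.1 -0.2
  0.3 -0.1  0.  -0. ]
t [ 0.5123 -0.0347 -0.1263] [ 0.2 -0.1 -0.1  0.2  0.   0.3 -0.2  0.4  0.3 -0.1 -0.3 -0.7]
s [ 0.5131 -0.0341 -0.1293] [-0.2 -0.1  0.2  0.   0.   0.1]
pivot [ 0.5126 -0.0345  0.044 ] [328.3 211.2] [321.5 201.5]
ringtop [ 0.6847 -0.0566  0.11  ] [334.7 158.1] [267.7 201. ]
ringtop-30 [ 0.6505 -0.1397  0.11  ] [359.9 167.9] [260.5 183.2]
board-30 [ 0.7034 -0.18    0.052 ] [369.5 155.7] [238.3 200.4]
board+30 [0.734 0.058 0.052] [300.7 147.7] [279.1 247.5]
heater tri (array([ 0.70311929, -0.17899488,  0.02416138]), [np.float64(0.0008962461447184179), np.float64(0.000896246144718416)])
board tri (array([ 0.75009024, -0.06694288,  0.0473867 ]), [np.float64(0.0013239388532685957), np.float64(0.001323938853268492)])
hub tri (array([ 0.51287938, -0.0345114 ,  0.05785751]), [np.float64(0.001308178911156245), np.float64(0.0013081789111563818)])
```

The fits from both views agree. The pivot is at (0.513, -0.035), the yaw is -0.128 rad and the ring top is near (0.685, -0.057, 0.11). The heater lies at the -30° hole. The moves can't tilt the tool, so I'll pinch the ring's top bar from above, with one finger inside the ring. I'm moving above it now.

```bash
python3 -m pendant '[{"travel":[0,0.049,-0.028],"twist":-0.085},{"travel":[0,0.098,-0.055],"twist":-0.17},{"travel":[0,0.148,-0.083],"twist":-0.255},{"travel":[0,0.197,-0.111],"twist":-0.34},{"travel":[0,0.247,-0.138],"twist":-0.427},{"travel":[0,0.296,-0.166],"twist":-0.51},{"travel":[0,0.345,-0.194],"twist":-0.6},{"travel":[0,0.395,-0.222],"twist":-0.683},{"travel":[0,0.44,-0.247],"twist":-0.77},{"travel":[0,0.48,-0.27],"twist":-0.83}]' -0.2 12
python3 - <<'E'
from h import *
s=ctrl.get_state();R=cv2.Rodrigues(s['tool_rot'])[0]
d=np.array([.6847,-.0566,.22])-s['position'];print(s['position'],(R.T@d).round(4), R.round(3).tolist(), np.arctan2(R[1,2],R[0,2]))
E
```

```text
time: 1.4
position: [0.5865, -0.1757, 0.2219]
tool_rot: [0.286, 1.553, -0.284]
ft_force: [0.4, -0.6, -0.1]
grip_width: 0.398
[ 0.58648975 -0.17565616  0.2218636 ] [0.002  0.1462 0.0495] [[-0.001, 0.355, 0.935], [0.002, 0.935, -0.355], [-1.0, 0.001, -0.001]] -0.36298051118708896
```

```bash
python3 -m pendant '[{"travel":[0,0.05,0.017],"twist":-0.08},{"travel":[0,0.1,0.034],"twist":-0.16},{"travel":[0.002,0.13,0.044],"twist":-0.2},{"travel":[0.002,0.146,0.0495],"twist":-0.235},{"travel":[0.002,0.146,0.0495],"twist":-0.235},{"travel":[0.002,0.146,0.0495],"twist":-0.235}]' -0.2 12
python3 - <<'E'
from h import *
s=ctrl.get_state();R=cv2.Rodrigues(s['tool_rot'])[0]
c=cam('wrist');print(s['position'],np.arctan2(R[1,2],R[0,2]),s['grip_width'])
np.savez('w1.npz',R=c[2],t=c[3])
save('wrist','w1.png');save('scene','scene1.png')
print(proj(c,[[.6847,-.0566,.11],[.5126,-.0345,.058]]))
E
```

```text
time: 2.15
position: [0.684, -0.059, 0.2199]
tool_rot: [0.103, 1.57, -0.103]
ft_force: [-1.2, -1.0, -0.0]
grip_width: 0.395
[ 0.68401489 -0.0589618   0.21993562] -0.13070451438381525 0.39527017784900575
[[315.39842364 193.85425339]
 [167.92222073 183.24688427]]
```

View pics/w1.png

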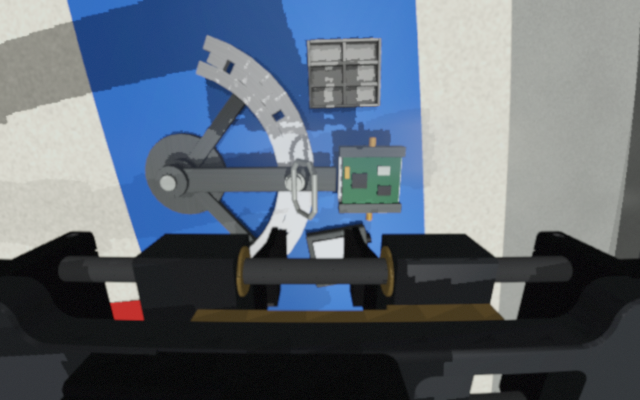

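```bash
python3 - <<'E'
from h import *
a=cv2.imread('pics/w1.png')[120:245,240:420]; cv2.imwrite('pics/w1c.png',cv2.resize(a,None,fx=4.4,fy=4.4,interpolation=2))
a=cv2.imread('pics/scene1.png')[150:290,200:360]; cv2.imwrite('pics/scene1c.png',cv2.resize(a,None,fx=4,fy=4,interpolation=3))
E
```

```text
(no output)
```

View pics/w1c.png

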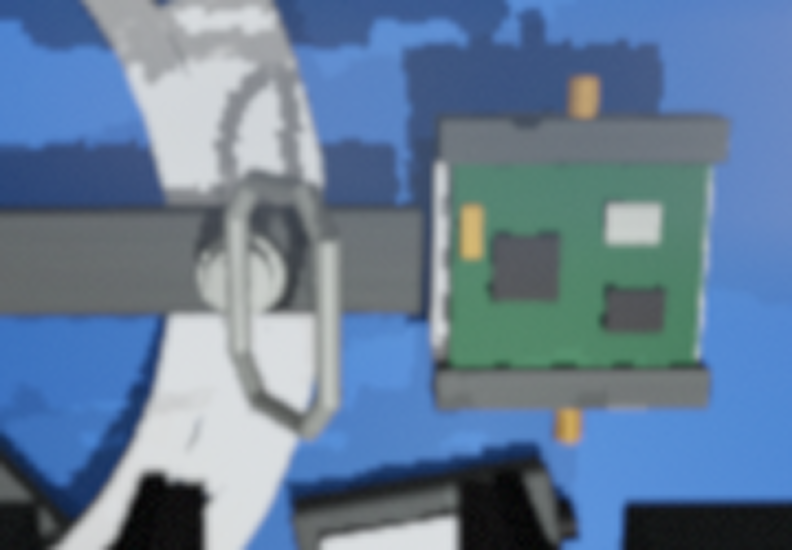

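View pics/scene1c.png

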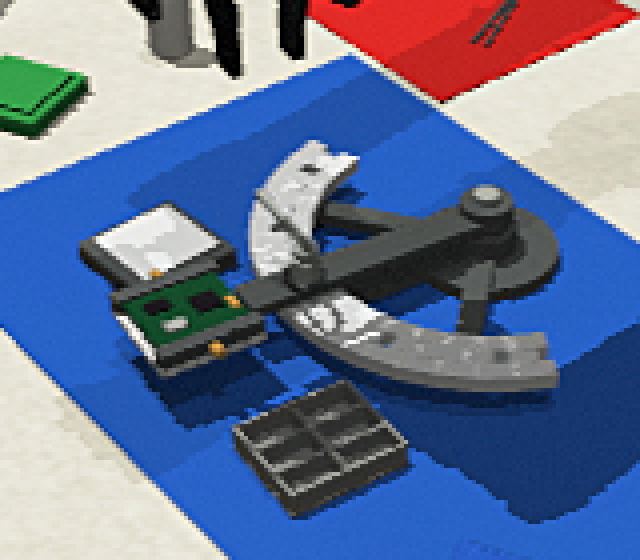

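The ring's top bar is at about (314.5,193) in the wrist picture, and I predicted (315.4,194). I'll go lower for a second wrist view to check its height.

```bash
python3 -m pendant '[{"travel":[0.03,0.0015,0],"twist":0},{"travel":[0.06,0.0025,0],"twist":0},{"travel":[0.06,0.0025,0],"twist":0}]'
python3 - <<'E'
from h import *
c=cam('wrist');s=ctrl.get_state();print(s['position'])
np.savez('w2.npz',R=c[2],t=c[3])
im=save('wrist','w2.png')
print(proj(c,[[.6847,-.0566,.11]]))
a=cv2.imread('pics/w2.png')[140:280,230:410]; cv2.imwrite('pics/w2c.png',cv2.resize(a,None,fx=4,fy=4,interpolation=2))
E
```

```text
time: 2.62
position: [0.6822, -0.0581, 0.1578]
tool_rot: [0.104, 1.574, -0.105]
ft_force: [0.1, -1.1, 0.8]
grip_width: 0.403
[ 0.68218477 -0.05805689  0.15780208]
[[318.1907171  214.92075764]]
```

View pics/w2c.png

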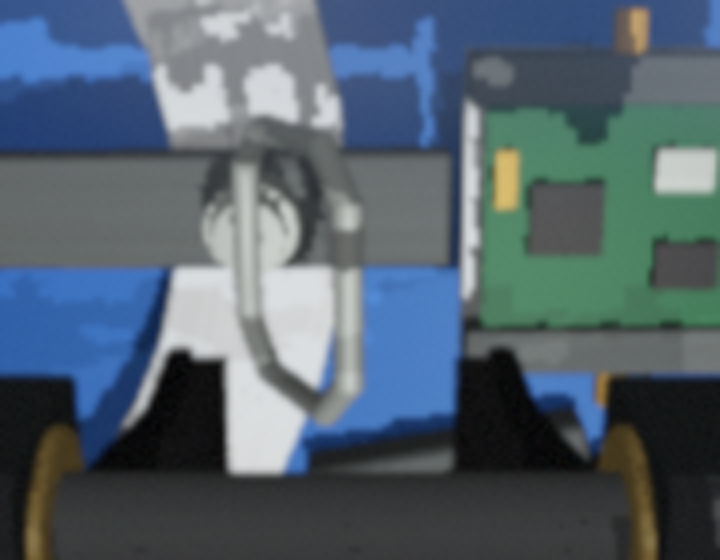

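```bash
python3 - <<'E'
from h import *
K,d,_,_=cam('wrist')
a,b=np.load('w1.npz'),np.load('w2.npz')
c1=(K,d,a['R'],a['t']);c2=(K,d,b['R'],b['t'])
for z1,z2 in (((314.5,193.2),(316.7,214.3)),): print(tri([ray(c1,z1),ray(c2,z2)]))
# ends -> bar length
for e1,e2 in (((314.5,173.4),(316.5,193.5)),((314.3,212),(316.8,235))): print(tri([ray(c1,e1),ray(c2,e2)]))
s=ctrl.get_state();R=cv2.Rodrigues(s['tool_rot'])[0]
for P in ([.684,-.0565,.092],): print((R.T@(np.array(P)-s['position'])).round(4))
print(s['position'],np.arctan2(R[1,2],R[0,2]))
E
```

```text
(array([ 0.68383818, -0.05535088,  0.11179122]), [np.float64(0.0001387609508963737), np.float64(0.0001387609508964351)])
(array([ 0.68743246, -0.02821527,  0.15321814]), [np.float64(0.00026163639811472927), np.float64(0.0002616363981145017)])
(array([ 0.68017839, -0.08219624,  0.08838391]), [np.float64(5.0014492850019645e-05), np.float64(5.001449285023625e-05)])
[0.0678 0.0013 0.0005]
[ 0.68352104 -0.05773223  0.1598389 ] -0.13243764213816148
```

The triangulated bar is at (0.684, -0.055, 0.112), which matches the 110 mm in the text. I'm descending around it.

```bash
python3 -m pendant '[{"travel":[0.03,0.001,0.0],"twist":0},{"travel":[0.055,0.001,0.0],"twist":0},{"travel":[0.068,0.001,0.0],"twist":0},{"travel":[0.068,0.001,0.0],"twist":0}]'
python3 - <<'E'
from h import *
c=cam('wrist');print(ctrl.get_state()['position'],ctrl.get_state()['ft_force'])
im=save('wrist','w3.png')
im2=save('scene','scene3.png'); cv2.imwrite('pics/s3c.png',cv2.resize(im2[130:250,200:360,::-1],None,fx=4,fy=4,interpolation=3))
E
```

```text
time: 3.18
position: [0.6835, -0.0571, 0.0922]
tool_rot: [0.104, 1.571, -0.105]
ft_force: [0.4, 0.8, 0.2]
grip_width: 0.401
[ 0.68354895 -0.0570931   0.0922058 ] [0.42605266 0.80954445 0.15785377]
```

View pics/w3.png

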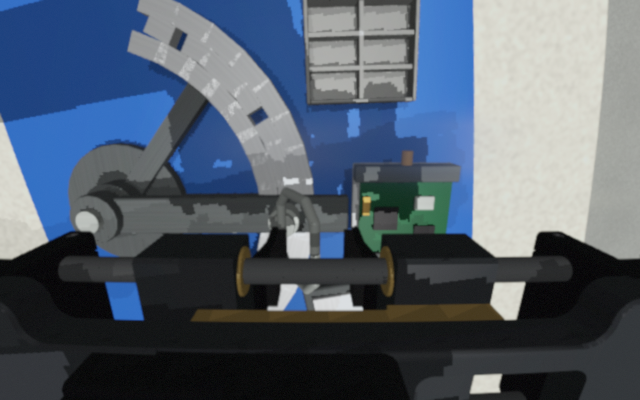

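View pics/s3c.png

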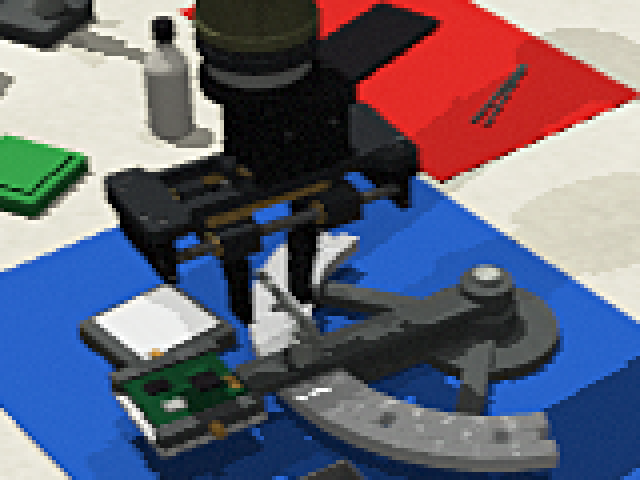

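The fingers straddle the top bar, which sits at about (316,260) in the wrist view, between the fingers at 270 and 365. I'm closing gently.

```bash
python3 -m pendant '[{"travel":[0,0,0],"twist":0},{"travel":[0,0,0],"twist":0},{"travel":[0,0,0],"twist":0},{"travel":[0,0,0],"twist":0},{"travel":[0,0,0],"twist":0}]' -1 12
```

```text
time: 3.9
position: [0.6838, -0.0567, 0.0936]
tool_rot: [0.104, 1.57, -0.105]
ft_force: [-2.9, 1.0, 2.1]
grip_width: 0.06
```

```bash
python3 -m pendant '[{"travel":[-0.005,0,0],"twist":0},{"travel":[-0.01,0,0],"twist":0},{"travel":[-0.013,0,0],"twist":0},{"travel":[-0.013,0,0],"twist":0}]'
python3 - <<'E'
from h import *
print(ctrl.get_state()['position'],ctrl.get_state()['ft_force'])
im=save('wrist','w4.png')
im2=save('scene','scene4.png'); cv2.imwrite('pics/s4c.png',cv2.resize(im2[130:250,200:360,::-1],None,fx=4,fy=4,interpolation=3))
E
```

```text
time: 4.4
position: [0.6834, -0.0567, 0.1061]
tool_rot: [0.104, 1.571, -0.104]
ft_force: [0.2, -0.2, -7.1]
grip_width: 0.059
[ 0.68335134 -0.05672549  0.10606836] [ 0.19015988 -0.15841452 -7.10098501]
```

View pics/s4c.png

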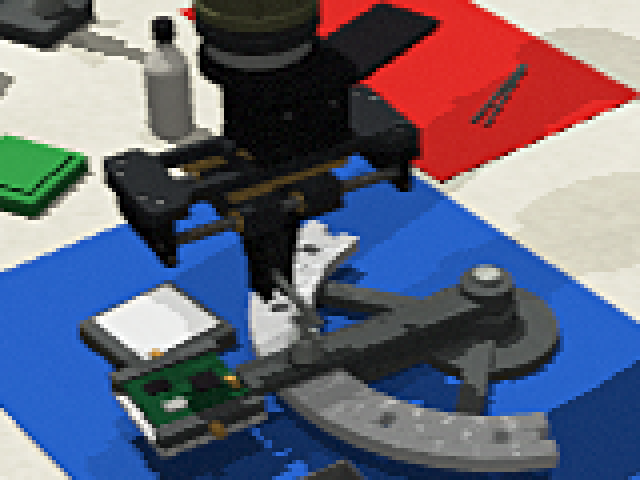

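View pics/w4.png

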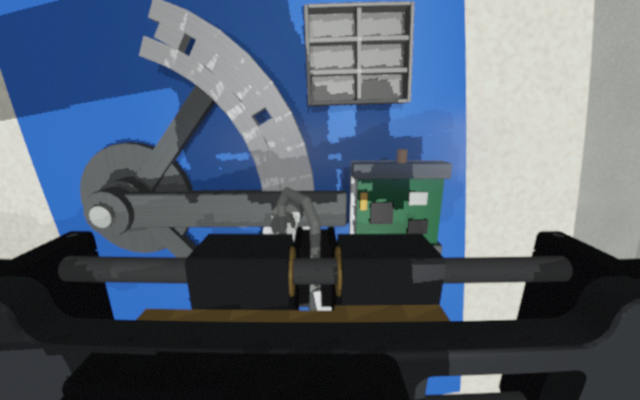

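The pin is up about 12.5 mm and the 7.1 N load matches the spring at that lift. I'm swinging along the arc, clockwise seen from above.

```bash
python3 -m pendant '[{"travel":[0,-0.0069,-0.0001],"twist":0.04},{"travel":[0,-0.0138,-0.0006],"twist":0.08},{"travel":[0,-0.0224,-0.0015],"twist":0.13},{"travel":[0,-0.0309,-0.0028],"twist":0.18},{"travel":[0,-0.0393,-0.0045],"twist":0.23},{"travel":[0,-0.0477,-0.0067],"twist":0.28},{"travel":[0,-0.0559,-0.0093],"twist":0.33},{"travel":[0,-0.0624,-0.0117],"twist":0.37},{"travel":[0,-0.0672,-0.0136],"twist":0.4},{"travel":[0,-0.0672,-0.0136],"twist":0.4}]'
cat > g.py <<'E'
from h import *
s=ctrl.get_state();R=cv2.Rodrigues(s['tool_rot'])[0]
p=s['position'];d=p[:2]-[.5126,-.0345]
print(p,s['ft_force'].round(1),'r',np.hypot(*d),'dang',np.arctan2(d[1],d[0])+.1279,'tool',np.arctan2(R[1,2],R[0,2])+.1279)
for th in (-.5236,):
    a=th-.1279;P=np.array([.5126+.1725*np.cos(a),-.0345+.1725*np.sin(a),p[2]]);print('to go',(R.T@(P-p)).round(4))
E
python3 g.py; python3 -c "
from h import *
save('wrist','w5.png');im2=save('scene','scene5.png'); cv2.imwrite('pics/s5c.png',cv2.resize(im2[130:250,200:360,::-1],None,fx=4,fy=4,interpolation=3))"
```

```text
time: 5.75
position: [0.6605, -0.1225, 0.106]
tool_rot: [0.417, 1.533, -0.42]
ft_force: [-0.5, -0.5, -7.1]
grip_width: 0.058
[ 0.66049377 -0.1224736   0.10600547] [-0.5 -0.5 -7.1] r 0.17208114790813153 dang -0.40871905785017437 tool -0.405753353401642
to go [ 0.0001 -0.0198 -0.0008]
```

View pics/w5.png

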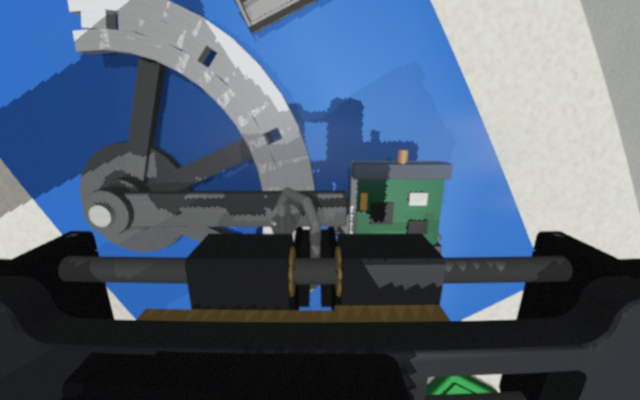

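View pics/s5c.png

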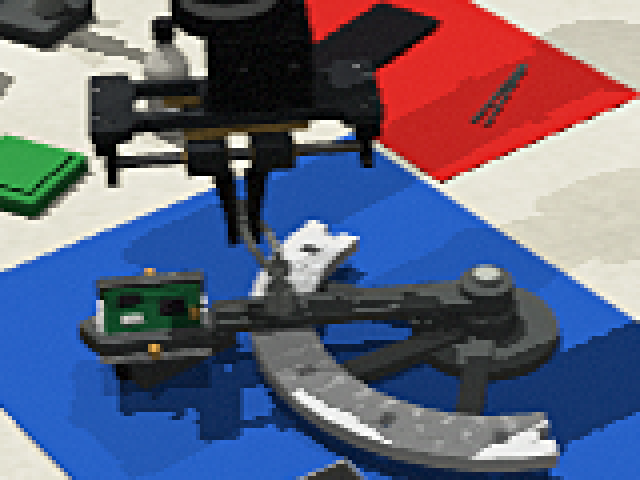

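The arm follows the tool; its image relative to the gripper hasn't changed. About 20 mm remains.

```bash
python3 -m pendant '[{"travel":[0,-0.006,-0.0002],"twist":0.035},{"travel":[0,-0.012,-0.0004],"twist":0.07},{"travel":[0,-0.017,-0.0007],"twist":0.1},{"travel":[0,-0.02,-0.001],"twist":0.118},{"travel":[0,-0.02,-0.001],"twist":0.118},{"travel":[0,-0.02,-0.001],"twist":0.118}]'
python3 g.py; python3 - <<'E'
from h import *
save('wrist','w6.png')
im2=save('top','top6.png'); cv2.imwrite('pics/t6c.png',cv2.resize(im2[115:240,220:420,::-1],None,fx=4,fy=4,interpolation=3))
E
```

```text
time: 6.6
position: [0.6494, -0.139, 0.1059]
tool_rot: [0.508, 1.514, -0.512]
ft_force: [-0.6, 0.0, -7.8]
grip_width: 0.059
[ 0.64939208 -0.13899633  0.10588391] [-0.6  0.  -7.8] r 0.17213818573294634 dang -0.5244418821231878 tool -0.5227071957975087
to go [-0.      0.0001  0.0004]
```

View pics/w6.png

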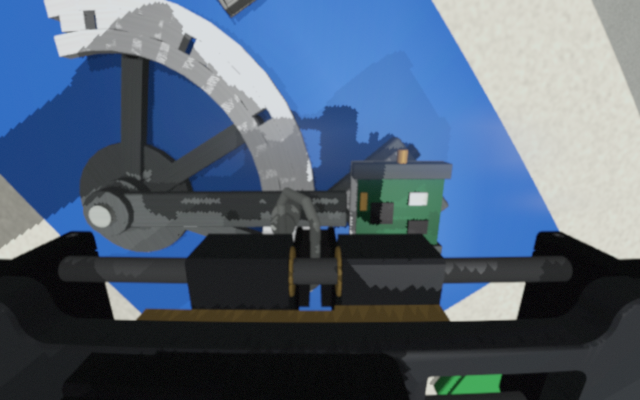

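View pics/t6c.png

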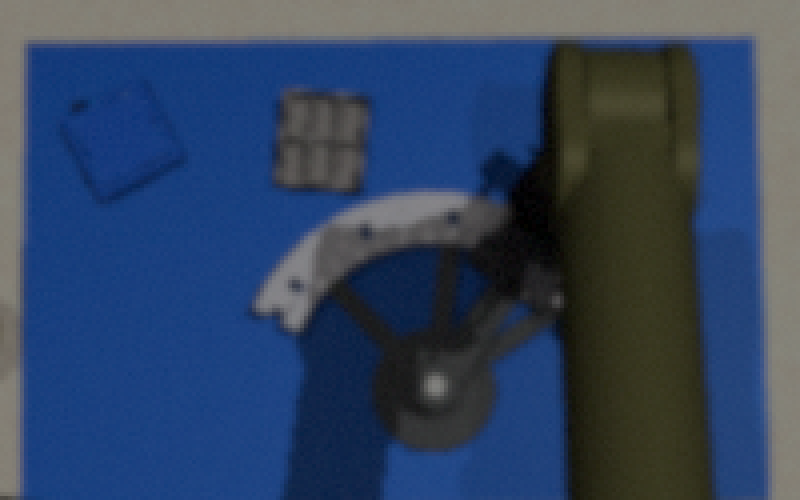

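In the wrist view the vacated middle hole is at (262,117), exactly where the neighbouring hole was before the swing, so the swing is one full pitch. I'm lowering the pin.

```bash
python3 -m pendant '[{"travel":[0.004,0,0],"twist":0},{"travel":[0.008,0,0],"twist":0},{"travel":[0.0115,0,0],"twist":0},{"travel":[0.0125,0,0],"twist":0},{"travel":[0.0125,0,0],"twist":0}]'
```

```text
time: 7.32
position: [0.6497, -0.1387, 0.0938]
tool_rot: [0.508, 1.513, -0.511]
ft_force: [-1.5, 0.4, -2.8]
grip_width: 0.061
```

```bash
python3 -m pendant '[{"travel":[0,0,0],"twist":0},{"travel":[0,0,0],"twist":0},{"travel":[0,0,0],"twist":0},{"travel":[0,0,0],"twist":0}]' -0.2
python3 -m pendant '[{"travel":[-0.02,0,0],"twist":0},{"travel":[-0.05,0,0],"twist":0},{"travel":[-0.08,0,0],"twist":0},{"travel":[-0.11,0,0],"twist":0},{"travel":[-0.126,0,0],"twist":0},{"travel":[-0.126,0,0],"twist":0}]'
python3 - <<'E'
from h import *
s=ctrl.get_state();R=cv2.Rodrigues(s['tool_rot'])[0]
c=cam('wrist');im=save('wrist','w7.png')
a=-.1279-.5236
for dz in(0,.01): print(proj(c,[[.5126+.1735*np.cos(a),-.0345+.1735*np.sin(a),.11+dz],[.5126+.24*np.cos(a),-.0345+.24*np.sin(a),.052],[.7025,-.179,.02]]).round(1))
cv2.imwrite('pics/w7c.png',cv2.resize(im[120:245,240:420,::-1],None,fx=4.4,fy=4.4,interpolation=2))
im2=save('scene','scene7.png'); cv2.imwrite('pics/s7c.png',cv2.resize(im2[130:280,200:360,::-1],None,fx=4,fy=4,interpolation=3))
E
```

```text
time: 7.82
position: [0.6501, -0.1388, 0.0942]
tool_rot: [0.508, 1.512, -0.511]
ft_force: [-0.1, -1.3, -0.0]
grip_width: 0.376
time: 8.57
position: [0.6512, -0.1386, 0.2221]
tool_rot: [0.508, 1.509, -0.51]
ft_force: [-0.5, -0.2, -0.0]
grip_width: 0.4
[[314.7 196.8]
 [370.3 183.9]
 [364.7 178.3]]
[[314.7 199.5]
 [370.3 183.9]
 [364.7 178.3]]
```

View pics/w7c.png

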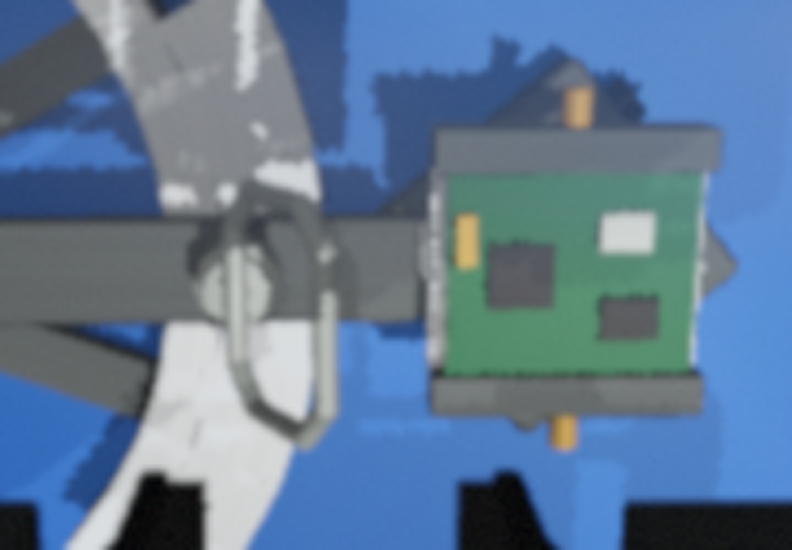

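View pics/s7c.png

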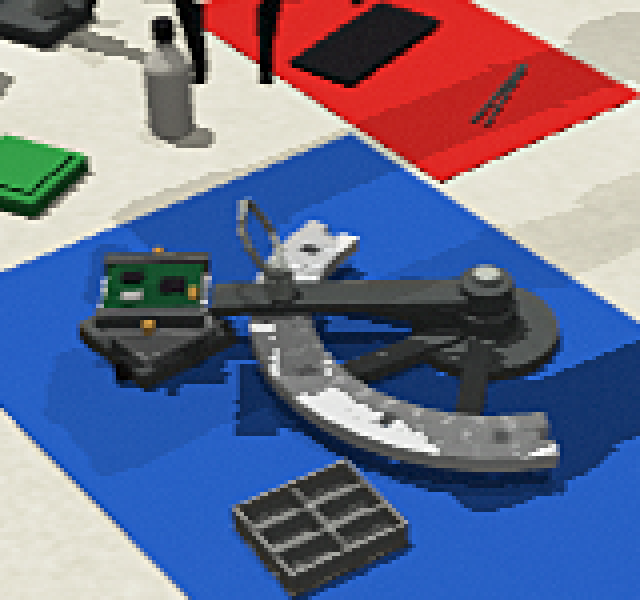

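```bash
python3 - <<'E'
from h import *
cs=cam('scene');ct=cam('top')
im=ctrl.get_image('scene')
big=cv2.resize(im[170:220,240:300,::-1],None,fx=10,fy=10,interpolation=2).copy()
for th in(-.5236,):
  a=-.1279+th; u=np.array([np.cos(a),np.sin(a),0]);v=np.array([-u[1],u[0],0]);o=np.array([.5126,-.0345,0])
  for dz,col in((0,(0,255,0)),(.01,(0,0,255))):
    C=o+u*.162+[0,0,.09+dz]; zz=u*.5+np.array([0,0,.866])
    P=[C+zz*.023+v*.018,C+zz*.023-v*.018,C-v*.028,C-zz*.023-v*.018,C-zz*.023+v*.018,C+v*.028]
    q=((proj(cs,P)-[240,170]+.5)*10).astype(int)
    cv2.polylines(big,[q.reshape(-1,1,2)],True,col,1)
cv2.imwrite('pics/ov.png',big)
t=save('top','top8.png');cv2.imwrite('pics/t8c.png',cv2.resize(t[115:240,220:420,::-1],None,fx=4,fy=4,interpolation=3))
E
```

```text
(no output)
```

View pics/ov.png

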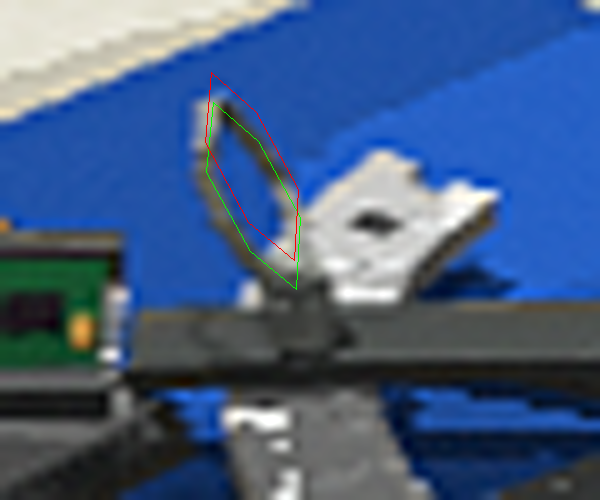

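View pics/t8c.png

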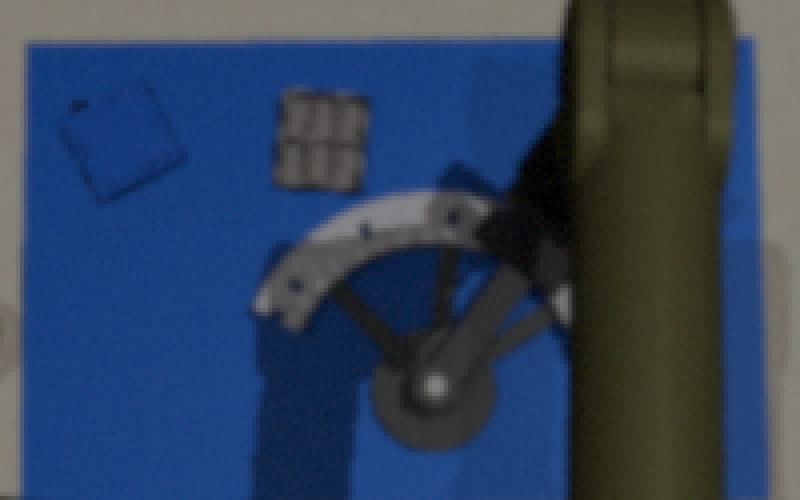

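The ring matches the drawn "home" outline (green) rather than the 10 mm-raised one (red). The heater's left corner, the tray and the bottle show at unchanged pixels, and the gripper is clear of everything. I'm handing in.

```bash
python3 -c "
from bench import ctrl
print(ctrl.close_job())"
```

```text
the job is handed in; nothing more can be done
None
```

I swung the arm one hole clockwise (to -30°), over the preheating plate. I then lowered the pin into that hole, let go and backed away. I handed the job in a little under 9 s into the 45 s limit; it reports no verdict.

**Not as you described:** I pinched the ring's top bar at 12 N from above, with one finger inside the ring. The moves allowed only shifts and a twist about the tool's own axis, so I could not tilt a finger to hook it at 45°.

**Lift and swing:**
- The pin came up about 12.5 mm and pulled back with 7.1 N, which matches the spring at that height.
- After the swing, the emptied middle hole sat exactly where its neighbour had been in the wrist view. The measured angle was -0.524 rad.

**Pin home:** The gripper came back down to its starting height, and the force dropped to zero on release. In the scene picture, the ring fits the home outline rather than one raised by 10 mm.

**Last checks:**
- From the start pictures, the board's place at that hole was about 1 to 2 mm from the plate's centre.
- One check was slightly off: in the last wrist picture the ring and board sat about 2.5 pixels (roughly 2.5 mm) from where I predicted. Both were off by the same amount, so I put this down to camera calibration or arm lag.
- The plate, tray and bottle appeared unmoved. I did not measure the mug and mouse again, but the arm never went near them.

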